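# Shift the gearbox tower into reverse

## Robot

A 7-joint arm with a two-finger parallel gripper is mounted at the origin on the work surface; the furniture and walls round the work are solid. World frame = base frame: x ahead of the robot, y to its left, z up, the work surface at z = 0. Lengths are in mm, angles in rad, forces in N, time in s.
With the tool pointing down it reaches from about 425 to 875 mm from the base axis. Payload 4.7 kg.
Tool frame: the origin (TCP) lies midway between the tips of the shut fingers; the grasp point (between the pads) lies 19 mm behind it (arm.grasp_offset is the distance from the TCP to the grasp point, in mm); z points along the fingers, y is the line along which they close (so a half turn about z gives the same grasp; the last joint's range is limited). The gripper opens to 87 mm and grips with 3 to 60 N. Pads are 19 mm wide; open, the fingers measure 117 mm over their backs; the gripper's body (75 mm by 190 mm) begins 51 mm behind the grasp point.
Start: joints at [-1.262, 0.321, -0.07, 1.45, 0.023, 1.371, -0.057], TCP at [188.884, 621.971, 222.587] pointing down, gripper open.
Joint ranges: [-2.86, 2.86], [-0.3, 2.09], [-1.38, 1.24], [0.06, 2.45], [-1.56, 4.7], [0.09, 2.05], [-2.69, 2.69]. Speed limits (rad/s): [2.57, 2.57, 3.14, 3.14, 3.14, 3.14, 3.14].

## Interface

Orientations are given as a rotation vector (axis times angle).
In Python, from bench import arm gives the robot as it stands.
- The arm moves only by the shell command python3 -m creep 'ROWS'. ROWS is JSON, a list of rows, each a list of 7 numbers: the shift along the tool's x, y, z in cm, then the turn, a rotation vector about the tool's x, y, z in degrees, then the finger opening in cm, from 0 to 8.7. In form: [[dx, dy, dz, ax, ay, az, jaw], ...]. A call has 1 to 12 rows; each row shifts and turns the commanded pose from where the row before left it, along the tool's axes as they then stand; what a row does not reach is not made up. A row lasts 1/10 s, in which the tool goes at most 50 mm and 8.59 degrees, less where a joint would pass 70% of its speed; a pose out of reach is approached as far as the arm can. A call with a gripper value outside its range is refused whole. The fingers move at their own pace and stop on an object; the grip force is fixed at half the most. Time passes only in rows, so rows that do not move let the fingers close. It gives the time, the measured TCP pose, the force, the opening and the grip force at its end, in the units of the state.
- arm.read_state(): the state, without advancing time (a new reading comes with each control period).
- arm.read_camera(name): name is "scene" or "top" or "wrist"; returns a dict with "color" (480x640x3 uint8, red, green, blue), "vfov" (degrees; the focal length in pixels is half the picture's height over the tangent of half this angle, whatever the lens; pixels are square), "cx", "cy" (the principal point, pixels), "rvec" (rotation vector, rad) and "tvec" (3), from world to camera coordinates, as OpenCV has them. Camera axes: x right, y down, z forward; pixel columns grow to the right and rows downward; lengths in mm; the calibration is good to about 2 mm. A picture is of the moment at which its call begins. There is no depth.
- arm.sign_off(): hands the job in; it is judged then, once.
Trained networks look in a picture, given as the dict that the camera call returned (one of the last four; its "shot" number tells which), for a name from the list of things; names that differ only in an ending like _2 or _b are one class to them, and where a whole thing is asked for, a point or a joint stands for the part that bears it (a point fixed in the world has none). Each returns a list of dicts, best first, with "p" (0 to 1); they miss things now and then, are a little off and sometimes report something else, mostly with a low value. They report only what shows in the picture. A call takes as long as a camera call.
- arm.search_frame(thing, picture): "pixel" ([column, row] in pixels, amid what is visible of it).
- arm.outline_of(thing, picture): "pixels" (480x640 bool, what is visible of it) and "pixel" ([column, row] in pixels, amid what is visible of it).
The state is a dict: "t": time; "qpos": joint angles; "joint_vel": joint speeds; "tau": joint torques, N m; "position": TCP position; "orientation": TCP orientation; "force": force on the tool from outside, world axes, zero at the start; "moment": the same for the moment, N m; "grip_width": opening from 0.0 (shut) to 1.0 (fully open); "finger_force": force on a finger pad.
Only numpy, scipy, OpenCV 4.12 (cv2) and the standard library are available. Lean on these libraries where they do the work, as an engineer would, in place of code of your own. Each camera call takes 0.05 s, during which the arm holds its last target. There are 200 camera calls.

## Task

The overhauled shift tower on the bench is to have its reversing-lamp switch tested: push its gear lever by the knob, with the fingers and without gripping it, out of whatever slot it is in, across through neutral against the spring, and fully home into reverse, the near right-hand slot of the gate (as seen from the robot) beside the brass-and-black switch. Do not force it, leave it there standing by itself, and leave the parts and tools lying round the tower where they are.

Things in the scene. Friction and masses are not known exactly. Their poses are not given: they have to be found in the camera images.
- shift_tower: Gearbox shift tower: grey cast housing 124 x 112 mm (x by y), bolted by a 150 x 150 mm flange to two dark bars (190 mm long in x, 154 mm over their outsides in y); fixed to the bench. Steel gate plate on top, 126 mm up; screw heads reach 130 mm, only the lever stands higher. Origin: middle of the footprint, on the bench; z up, -x its near side, facing the robot, +y its left; turned up to 0.45 rad.
- neutral (a point): Middle of the gate, on top of the plate, 126 mm up; axes as the tower's. Double-H gate: one cross slot along y (neutral) and six slots off it, three to the far side (+x), three to the near side (-x), in three planes 20 mm apart in y. Slots 14 mm wide, the far and near ones end where the rod's centre is 22 mm from the cross slot's centre line (at the plate). The lever's 10 mm rod runs in it.
- reverse_slot (a point): End of the reverse slot, on top of the plate: right-hand plane, near side, 22 mm to -x and 20 mm to -y of the gate's middle; of the six slots the one next to the lamp switch. The rod's centre lies about here when reverse is fully home.
- switch (a point): Middle of the reversing-lamp switch, black with a brass hexagon, 25 mm thick and 48 mm long, that sticks out level from the tower's right-hand (-y) face: 92 mm above the bench, 30 mm to -x and 86 mm to -y of the tower's origin. Not to be pressed.
- pivot (a point): Point about which the lever tips, inside the tower: 55 mm above the bench, over the tower's origin, 140 mm below the knob. Axes as the tower's.
- knob (a point): Middle of the lever's black ball knob, 40 mm in diameter, on a 10 mm steel rod; free all round. From the pivot, along the tower's axes, it lies at x = 140 sin(shift), y = -140 sin(select) cos(shift), z = 140 cos(select) cos(shift) mm: 195 mm above the bench when upright. The point's own axes tip with the lever.
- select (a joint): Sideways tip of the lever, rad; possible only in neutral. 0: middle plane; about +0.27: right-hand plane (reverse on its near side); about -0.27: left-hand plane. A spring returns it to the middle plane, about 2.5 N at the knob when fully over: hold it over until the lever has entered the slot, whose wall then holds it.
- shift (a joint): Fore-and-aft tip of the lever, rad. 0: neutral; + far side, - near side; about +-0.32 at a slot's end (fully home). A ball detent holds neutral and both ends: 3 to 5 N at the knob takes it over the hump near +-0.15, beyond which it snaps on home. Starts in the middle plane: in its far or near slot, in neutral or part-way.
- ratchet: Bystander, loose: ratchet handle, 34 x 215 x 24 mm, lying to the left of the tower. Origin at the middle of its underside.
- ring_bolt_1: Bystander, loose: flanged bolt standing on its head, 22 x 22 x 39 mm, in front of the tower, left. Origin at the middle of its underside.
- ring_bolt_2: Bystander, loose: flanged bolt standing on its head, 22 x 22 x 39 mm, in front of the tower, right. Origin at the middle of its underside.
- threadlock_b: Bystander, loose: threadlock bottle with a red nozzle, 36 x 35 x 123 mm, standing behind the tower, left. Origin at the middle of its underside.
- spider_block: Bystander, loose: round steel block with cross holes, 54 x 54 x 36 mm, behind the tower. Origin at the middle of its underside.
- spider_gear_0: Bystander, loose: small bevel gear, 56 mm across, 26 mm high, to the right of the tower. Origin at the middle of its underside.
- spider_gear_1: Bystander, loose: small bevel gear, 56 mm across, 26 mm high, to the left of the tower beyond the ratchet. Origin at the middle of its underside.
- bearing_cone: Bystander, loose: tapered roller bearing cone, 66 mm across, 30 mm high, behind the tower, right. Origin at the middle of its underside.

How it is judged (in metres and radians):
On the way, in this order (a step that is already met when the one before it is completed fails the run):
1. the lever is over in the right-hand plane, still in neutral (value of joint select above 0.2 rad and value of joint shift between -0.13 and 0.13 rad).
2. the lever is fully home in reverse (value of joint shift below -0.26 rad and value of joint select above 0.23 rad), for 0.2 s.
At the end, for the whole second after the job is handed in: The lever stays by itself at the end of the near right-hand slot (shift below -0.26 rad, select above 0.23 rad), at rest (all of step 2 and value of joint shift above -0.36 rad and velocity of joint shift between -0.1 and 0.1 rad/s and velocity of joint select between -0.1 and 0.1 rad/s); the robot touches nothing.
It fails at once if the lever or tower was gripped or forced (over 35 N) (contact force between the fingers and shift_tower above 35 N).
It fails at once if a part or tool lying round the tower was moved (over 15 mm) or lifted (distance of any of ratchet, ring_bolt_1, ring_bolt_2, threadlock_b, spider_block, spider_gear_0, spider_gear_1, bearing_cone from where it was at the start of the episode above 0.015 m).
It also fails if it takes over 45 s, if anything falls off the work surface, if the arm or the gripper's body presses on something with over 40 N, if the wrist force passes 120 N, or if a joint passes its speed limit or range.

## Working session

There is one attempt and no reset: what is moved stays moved. The work goes in short steps, Python scripts to look and compute and a shell command to move; the robot and the scene stay as the last step left them, time stands still between calls to the robot, and variables do not carry over. Pictures are saved under pics/ and viewed, at most 10 in all, crops included, and the job is handed in when it is done.

```bash
mkdir -p pics
cat > h.py <<'E'
import numpy as np, cv2
from bench import arm
def cam(n):
    p=arm.read_camera(n); f=240/np.tan(np.radians(p["vfov"])/2)
    p["K"]=np.array([[f,0,p["cx"]],[0,f,p["cy"]],[0,0,1]]); R=cv2.Rodrigues(np.array(p["rvec"],float))[0]
    p["R"]=R; p["P"]=p["K"]@np.c_[R,np.array(p["tvec"],float)]; return p
def save(p,n): cv2.imwrite("pics/"+n,p["color"][:,:,::-1])
def tri(ps,px):
    A=[]
    for p,(u,v) in zip(ps,px): A+= [u*p["P"][2]-p["P"][0], v*p["P"][2]-p["P"][1]]
    A=np.array(A); return np.linalg.lstsq(A[:,:3],-A[:,3],rcond=None)[0]
def proj(p,X): x=p["P"]@np.r_[X,1]; return x[:2]/x[2]
def onz(p,uv,z):
    c=-p["R"].T@np.array(p["tvec"],float); d=p["R"].T@np.linalg.inv(p["K"])@np.r_[uv,1]; return c+d*(z-c[2])/d[2]
E
python3 - <<'E'
from h import *
np.set_printoptions(precision=1,suppress=True)
s=arm.read_state(); print(s["t"],s["position"],s["orientation"],s["force"])
ps={n:cam(n) for n in("scene","top")}
for n,p in ps.items():
    save(p,n+"0.png"); print(n,-p["R"].T@np.array(p["tvec"],float))
    for t in["knob","neutral","reverse_slot","switch","pivot","shift_tower","threadlock_b","ring_bolt_1","ratchet"]:
        print(n,t,[(np.array(d["pixel"]),round(d["p"],2)) for d in arm.search_frame(t,p)[:3]])
for t in["knob","neutral","reverse_slot","switch"]:
    try: print(t,tri([ps["scene"],ps["top"]],[arm.search_frame(t,ps[n])[0]["pixel"] for n in("scene","top")]))
    except Exception as e: print(t,e)
E
```

```text
0.0 [188.7 621.4 221.5] [-0.5 -3.1  0. ] [-0.5 -0.1 -0.3]
scene [-272.8  622.3  581.1]
scene knob [(array([294.9, 223.8]), 0.7)]
scene neutral [(array([291.2, 274.3]), 0.84)]
scene reverse_slot [(array([290.6, 273. ]), 0.75)]
scene switch [(array([291.9, 272. ]), 0.87), (array([293.7, 223.7]), 0.54)]
scene pivot [(array([285.8, 278.5]), 0.59)]
scene shift_tower [(array([292. , 274.6]), 0.87), (array([290.1, 226.5]), 0.63)]
scene threadlock_b [(array([238.2, 252.3]), 0.94), (array([294.4, 225. ]), 0.71), (array([318.4, 330.9]), 0.15)]
scene ring_bolt_1 [(array([319.1, 328.4]), 0.62), (array([284.2, 338.5]), 0.55)]
scene ratchet [(array([212.9, 317.2]), 0.9), (array([287.8, 276.5]), 0.4)]
top [ 412.5   75.5 1330.8]
top knob [(array([276.4, 241.3]), 0.64)]
top neutral [(array([289.6, 234. ]), 0.79), (array([332.4, 174.8]), 0.73)]
top reverse_slot [(array([286.2, 232.8]), 0.7)]
top switch [(array([287.7, 232.5]), 0.72), (array([205.9, 185.7]), 0.41)]
top pivot [(array([289.1, 234.8]), 0.92)]
top shift_tower [(array([287.5, 234. ]), 0.96), (array([275.1, 245.8]), 0.56)]
top threadlock_b [(array([370.8, 230. ]), 0.61), (array([277.7, 156.7]), 0.53)]
top ring_bolt_1 [(array([272.3, 295. ]), 0.46)]
top ratchet [(array([221.4, 219.4]), 0.87)]
knob [577.9 130.  183.1]
neutral [615.4 112.2  58.8]
reverse_slot [615.4 117.   63.3]
switch [616.  113.7  64.3]
```

Run:
```python
import cv2
a=cv2.imread("pics/scene0.png")[180:370,170:410]; b=cv2.imread("pics/top0.png")[130:340,170:410]
cv2.imwrite("pics/s1.png",cv2.resize(a,None,fx=3,fy=3,interpolation=2)[:600]);cv2.imwrite("pics/t1.png",cv2.resize(b,None,fx=2.8,fy=2.8,interpolation=2))
```

```text
(no output)
```

View pics/s1.png

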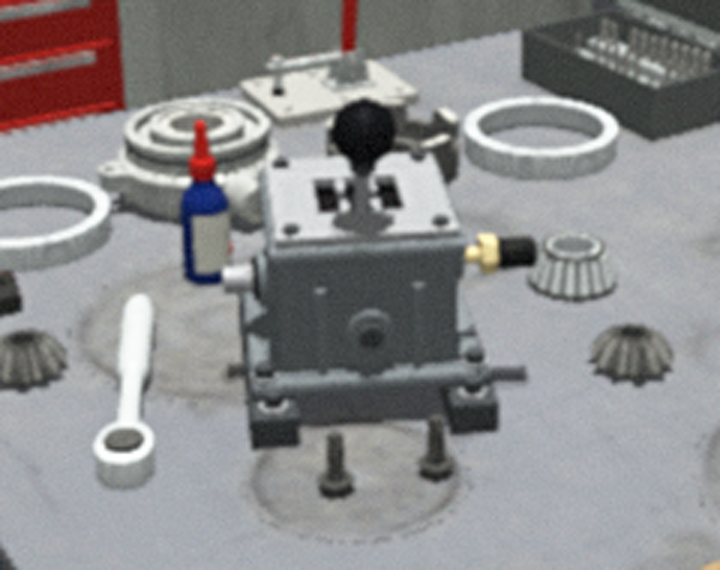

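View pics/t1.png

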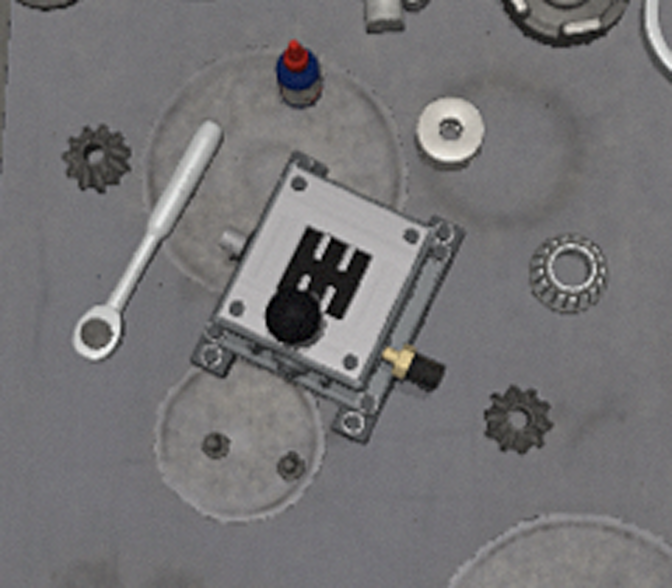

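The scene crop shows the lever upright in column but leaning to us (knob about 363,133 in the crop). In the top crop, the plate screws are at (299,184), (411,236), (349,361) and (237,308), and the knob is at (294,316) over the middle plane's near slot. The switch is at bottom right. I'll fit the tower pose next.

Run:
```python
from h import *
from scipy.optimize import least_squares
np.set_printoptions(precision=2,suppress=True)
T,S=cam("top"),cam("scene")
sc=np.array([(299,184),(411,236),(349,361),(237,308)])/2.8+[170,130]
W=np.array([onz(T,u,129) for u in sc]); print(W, W.mean(0))
print([np.linalg.norm(W[i]-W[i-1]) for i in range(4)])
x=(W[0]-W[3]+W[1]-W[2]); yaw=np.arctan2(x[1],x[0]); print("yaw",yaw)
# scene screws (crop/3+(170,180)): far-left, far-right, near-right, near-left
ss=np.array([(281,160),(416,153),(442,219),(291,231)])/3+[170,180]
for a,b in zip(sc,ss): print("tri",tri([T,S],[a,b]))
def ball(p,c):  # dark blob centroid by outline network
    o=arm.outline_of("knob",p); 
    for d in o[:2]:
        m=d["pixels"].astype(np.uint8); (u,v),r=cv2.minEnclosingCircle(np.argwhere(m)[:,::-1].astype(np.float32)); print("knob",d["p"],d["pixel"],(u,v),r,m.sum())
ball(T,0);ball(S,0)
kt=np.array((294,316))/2.8+[170,130]; ks=np.array((364,133))/3+[170,180]
k=tri([T,S],[kt,ks]);print("knob",k, "toppx",kt,ks)
c=W.mean(0);c[2]=0
Rz=cv2.Rodrigues(np.array([0,0,yaw]))[0]; print("knob in tower",Rz.T@(k-c))
kz=onz(T,kt,188);print("knob top@188 in tower",Rz.T@(kz-c))
```

```text
[[681.82 136.32 129.  ]
 [645.01  52.75 129.  ]
 [551.32  95.74 129.  ]
 [588.14 178.4  129.  ]] [616.57 115.8  129.  ]
[np.float64(102.6969366467726), np.float64(91.31576159130194), np.float64(103.07741593778786), np.float64(90.49194522846136)]
yaw -0.42622335094736746
tri [682.82 137.55 127.82]
tri [646.42  54.3  127.31]
tri [551.74  95.95 126.38]
tri [589.52 179.85 123.92]
knob 0.71 [274.7, 241.2] (274.7069091796875, 241.29310607910156) 10.410614967346191 297
knob 0.59 [294.4, 225.3] (291.0, 230.45945739746094) 18.567590713500977 466
knob [576.3  135.03 183.36] toppx [275.   242.86] [291.33 224.33]
knob in tower [-44.62   0.86 183.36]
knob top@188 in tower [-45.32  -0.89 188.  ]
```

```bash
python3 -m creep '[[0,0,-4,0,0,-7.8,2.8],[0,0,-3.5,0,0,-7.8,2.8],[0,0,0,0,0,-7.8,2.8],[0,0,0,0,0,-7.8,2.8],[0,0,0,0,0,-7.8,2.8],[0,0,0,0,0,0,2.8]]'
cat > go.py <<'E'
# go.py tx ty z : shift (cm, tool axes) to reach tower-frame point
from h import *; import sys
np.set_printoptions(precision=2,suppress=True)
C=np.array([617,116.5,0]); RZ=cv2.Rodrigues(np.array([0,0,-.426]))[0]
if __name__=="__main__":
    s=arm.read_state(); R=cv2.Rodrigues(np.array(s["orientation"],float))[0]; p=np.array(s["position"])
    print("t",s["t"],"tcp in tower",RZ.T@(p-C),"force tower",RZ.T@np.array(s["force"]),"open",s["grip_width"]*87)
    d=-(RZ[:,0]+RZ[:,1])/2**.5; print("tool x . want",R[:,0]@d,"yaw err deg",np.degrees(np.arcsin(np.cross(R[:,0],d)[2])),"z",R[:,2])
    print("shift cm",R.T@(C+RZ@np.array([float(a) for a in sys.argv[1:4]])-p)/10)
E
python3 go.py -108 13.8 270
```

```text
t: 2.2
position: [189.0, 621.9, 297.6]
orientation: [-0.603, 3.083, 0.0]
force: [-0.2, 0.6, -0.1]
grip_width: 0.538
finger_force: 0.0
t 2.2 tcp in tower [-598.65  283.38  297.64] force tower [-0.42  0.45 -0.09] open 46.814057569747796
tool x . want 0.9996411749595451 yaw err deg -1.534940814679419 z [-0.  0. -1.]
shift cm [-14.19 -54.16   2.76]
```

```bash
python3 -m creep '[[-1.1,-4.2,0.2,0,0,0,2.8],[-1.1,-4.2,0.2,0,0,0,2.8],[-1.1,-4.2,0.2,0,0,0,2.8],[-1.1,-4.2,0.2,0,0,0,2.8],[-1.1,-4.2,0.2,0,0,0,2.8],[-1.1,-4.2,0.2,0,0,0,2.8],[-1.1,-4.2,0.2,0,0,0,2.8],[-1.1,-4.2,0.2,0,0,0,2.8],[-1.1,-4.2,0.2,0,0,0,2.8],[-1.1,-4.2,0.2,0,0,0,2.8],[-1.1,-4.2,0.2,0,0,0,2.8],[-1.1,-4.2,0.2,0,0,0,2.8]]' && python3 go.py -108 13.8 270
```

```text
t: 3.4
position: [501.7, 203.2, 273.8]
orientation: [-0.597, 3.084, 0.001]
force: [0.5, 0.7, 0.6]
grip_width: 0.32
finger_force: 0.0
t 3.4 tcp in tower [-140.82   31.3   273.81] force tower [0.13 0.87 0.61] open 27.82354652014371
tool x . want 0.9997390946486542 yaw err deg -1.3079121749431162 z [ 0.  0. -1.]
shift cm [-1.   -3.58  0.38]
```

```bash
python3 -m creep '[[-0.5,-1.8,0.2,0,0,1,2.8],[-0.5,-1.8,0.2,0,0,0,2.8],[0,0,0,0,0,0,2.8],[0,0,0,0,0,0,2.8]]'
python3 - <<'E'
from go import *
w=cam("wrist");save(w,"w1.png")
s=arm.read_state();print(s["position"])
for t in("knob","neutral"):
  print(t,[(d["pixel"],d["p"]) for d in arm.search_frame(t,w)[:2]])
print("pred knob",proj(w,C+RZ@np.array([-44,0,188])),"neutral",proj(w,C+[0,0,126]),"rev",proj(w,C+RZ@np.array([-22,-20,126.])))
E
python3 go.py -108 13.8 170
```

```text
t: 3.8
position: [522.8, 176.1, 269.5]
orientation: [0.574, -3.088, -0.002]
force: [-0.3, -0.2, 0.2]
grip_width: 0.324
finger_force: 0.0
[522.57 176.77 269.58]
knob [([258.6, 284.8], 0.73)]
neutral [([253.0, 247.2], 0.69)]
pred knob [243.   296.95] neutral [225.5  301.76] rev [225.17 271.81]
t 3.95 tcp in tower [-110.92   15.93  269.7 ] force tower [0.37 0.47 0.14] open 28.24992550340355
tool x . want 0.9999373466579797 yaw err deg -0.6413571367280025 z [-0.  0. -1.]
shift cm [-0.05 -0.37  9.97]
```

View pics/w1.png

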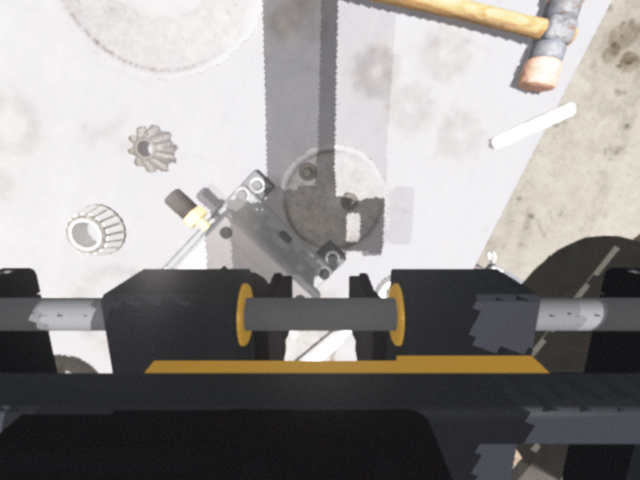

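The wrist view shows the two fingers at about (275,315) and (365,315). The switch is at (190,205). The gripper hides the knob, so I'll trust the top and scene fit and go down.

```bash
python3 -m creep '[[0,-0.3,3.5,0,0,0.6,2.8],[0,0,3.5,0,0,0,2.8],[0,0,2.8,0,0,0,2.8],[0,0,0,0,0,0,2.8],[0,0,0,0,0,0,2.8]]' && python3 go.py -88 13.8 170
python3 - <<'E'
from go import *
p=cam("scene");q=cam("top")
a=cv2.resize(p["color"][180:300,230:370],None,fx=2.8,fy=2.8);b=cv2.resize(q["color"][180:300,220:360],None,fx=2.8,fy=2.8)
cv2.imwrite("pics/d1.png",np.hstack([a,b])[:,:,::-1])
E
```

```text
t: 4.45
position: [524.3, 173.1, 172.2]
orientation: [-0.561, 3.091, 0.0]
force: [0.5, 0.1, -0.5]
grip_width: 0.323
finger_force: 0.0
t 4.45 tcp in tower [-107.82   13.18  172.18] force tower [ 0.46  0.27 -0.48] open 28.120891890179248
tool x . want 0.9999999656652002 yaw err deg 0.014733135632231106 z [-0.  0. -1.]
shift cm [-1.45 -1.36  0.22]
```

View pics/d1.png

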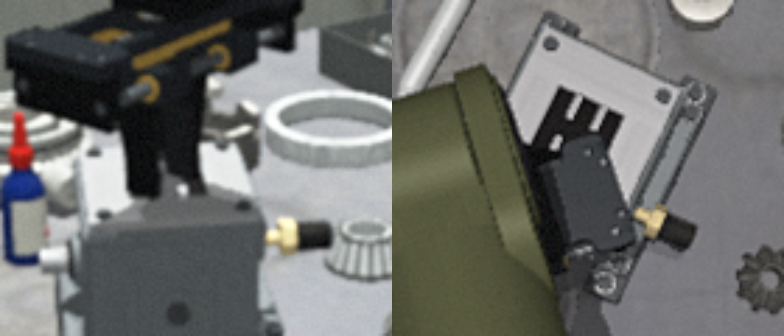

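The left half shows both fingers in front of the knob, tips just above the plate level, and the right half shows the gripper on the near side. Next I push toward +x in steps, watching the force.

```bash
python3 -m creep '[[-0.7,-0.7,0,0,0,0,2.8],[-0.35,-0.35,0,0,0,0,2.8],[-0.35,-0.35,0,0,0,0,2.8],[-0.2,-0.2,0,0,0,0,2.8],[-0.2,-0.2,0,0,0,0,2.8]]' && python3 go.py -54 13.8 170
```

```text
t: 5.05
position: [545.8, 163.1, 172.0]
orientation: [0.56, -3.087, -0.004]
force: [-9.4, 2.9, 8.1]
grip_width: 0.319
finger_force: 5.5
t 5.05 tcp in tower [-84.06  12.98 171.98] force tower [-9.79 -1.29  8.09] open 27.788389166578213
tool x . want 0.9999935990226749 yaw err deg 0.04254933032872099 z [-0.  0. -1.]
shift cm [-2.19 -2.07  0.18]
```

```bash
python3 -m creep '[[-0.3,-0.3,0,0,0,0,2.8],[-0.3,-0.3,0,0,0,0,2.8],[-0.3,-0.3,0,0,0,0,2.8]]' && python3 go.py -54 13.8 170
```

```text
t: 5.35
position: [558.3, 158.4, 172.4]
orientation: [0.562, -3.09, -0.004]
force: [-3.5, 1.9, 4.1]
grip_width: 0.323
finger_force: 2.4
t 5.35 tcp in tower [-70.77  13.86 172.42] force tower [-4.    0.25  4.05] open 28.126745176222187
tool x . want 0.9999995253674574 yaw err deg -0.03558189398046646 z [-0.  0. -1.]
shift cm [-1.18 -1.19  0.24]
```

```bash
python3 -m creep '[[-0.3,-0.3,0,0,0,0,2.8],[-0.3,-0.3,0,0,0,0,2.8],[-0.3,-0.3,0,0,0,0,2.8],[-0.1,-0.1,0,0,0,0,2.8],[0,0,0,0,0,0,2.8]]' && python3 go.py -100 13.8 170
python3 - <<'E'
from go import *
p=cam("scene");q=cam("top")
a=cv2.resize(p["color"][180:300,230:370],None,fx=2.8,fy=2.8);b=cv2.resize(q["color"][180:300,220:360],None,fx=2.8,fy=2.8)
cv2.imwrite("pics/d2.png",np.hstack([a,b])[:,:,::-1])
for n,c in(("s",p),("t",q)):
  print(n,"knob",[(d["pixel"],d["p"]) for d in arm.search_frame("knob",c)[:2]],proj(c,C+[0,0,195]))
E
```

```text
t: 5.85
position: [572.5, 149.6, 171.2]
orientation: [0.558, -3.091, 0.001]
force: [-1.3, -0.4, -0.2]
grip_width: 0.322
finger_force: 0.0
t 5.85 tcp in tower [-54.26  11.77 171.2 ] force tower [-1.01 -0.85 -0.22] open 28.03182705439654
tool x . want 0.9999967933699195 yaw err deg 0.14388747421396933 z [-0. -0. -1.]
shift cm [3.1  3.37 0.12]
s knob [([291.0, 276.9], 0.65), ([289.3, 238.1], 0.57)] [289.6  209.73]
t knob [] [284.44 221.13]
```

View pics/d2.png

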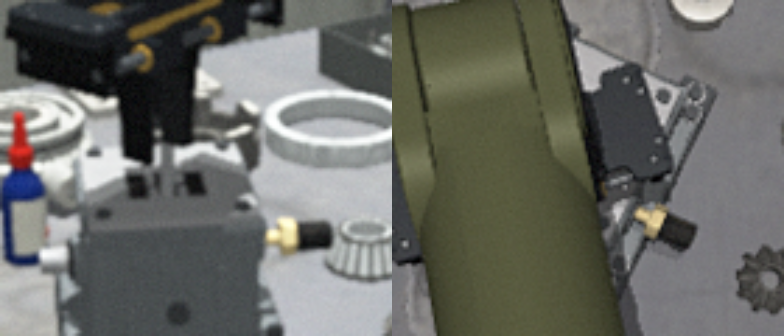

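The rod now stands upright in the cross slot (scene half, about 168,185), and the force has dropped to zero, so the lever is in neutral. I back off, rise and go over to the far-left side.

```bash
python3 -m creep '[[1.2,1.2,0,0,0,0,2.8],[1.8,1.8,-1,0,0,0,2.8],[0,0,-4,0,0,0,2.8],[0,0,-4,0,0,0,2.8],[0,0,0,0,0,0,2.8]]' && python3 go.py 36 36 257
```

```text
t: 6.55
position: [536.2, 169.1, 267.9]
orientation: [-0.558, 3.081, 0.004]
force: [1.3, -0.2, 0.4]
grip_width: 0.321
finger_force: 0.0
t 6.55 tcp in tower [-95.26  14.49 267.95] force tower [1.28 0.35 0.44] open 27.912311954028976
tool x . want 0.9999401437556573 yaw err deg 0.059432068248433015 z [ 0.01  0.   -1.  ]
shift cm [-10.8   -7.75   1.21]
```

```bash
python3 -m creep '[[-3.6,-2.6,0,0,0,0,2.8],[-3.6,-2.6,0,0,0,0,2.8],[-3.6,-2.6,0,0,0,0,2.8],[0,0,0,0,0,0,2.8],[0,0,0,0,0,0,2.8]]' && python3 go.py 34 34 172
python3 - <<'E'
from go import *
p=cam("scene");q=cam("top")
a=cv2.resize(p["color"][180:300,230:370],None,fx=2.8,fy=2.8);b=cv2.resize(q["color"][180:300,220:360],None,fx=2.8,fy=2.8)
cv2.imwrite("pics/d3.png",np.hstack([a,b])[:,:,::-1])
for n,c in(("s",p),("t",q)):
  print(n,"knob",[(d["pixel"],d["p"]) for d in arm.search_frame("knob",c)[:2]],proj(c,C+[0,0,195]))
E
```

```text
t: 7.05
position: [662.1, 132.1, 259.5]
orientation: [0.557, -3.089, 0.001]
force: [-0.6, 0.5, -0.5]
grip_width: 0.318
finger_force: 0.0
t 7.05 tcp in tower [ 34.59  32.85 259.53] force tower [-0.71  0.21 -0.52] open 27.63618616840966
tool x . want 0.9999914351661343 yaw err deg 0.16188622231077843 z [-0. -0. -1.]
shift cm [-0.07  0.13  8.75]
s knob [] [289.6  209.73]
t knob [] [284.44 221.13]
```

View pics/d3.png

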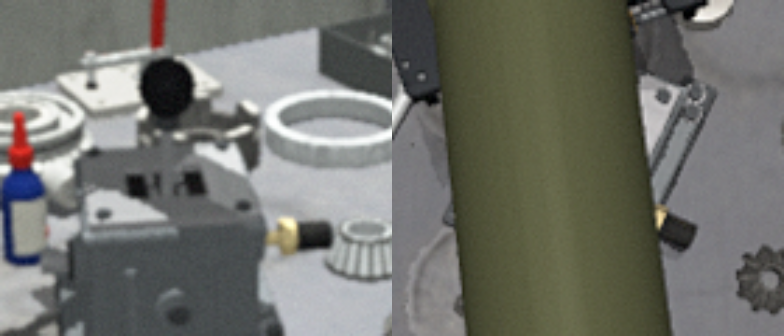

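The knob shows at (289,211) in the scene picture, against a predicted (290,210) for upright, so it is in neutral. I descend beside it.

```bash
python3 -m creep '[[0,0.1,3,0,0,0,2.8],[0,0,3,0,0,0,2.8],[0,0,2.7,0,0,0,2.8],[0.7,0,0,0,0,0,2.8],[0.7,0,0,0,0,0,2.8],[0.4,0,0,0,0,0,2.8],[0,0,0,0,0,0,2.8]]' && python3 go.py 17 -19 168
```

```text
t: 7.95
position: [645.3, 127.3, 177.2]
orientation: [-0.558, 3.088, 0.001]
force: [0.6, 0.7, 0.6]
grip_width: 0.322
finger_force: 0.0
t 7.95 tcp in tower [ 21.25  21.56 177.22] force tower [0.26 0.88 0.59] open 28.052679697936963
tool x . want 0.999991456199187 yaw err deg 0.09311805533908112 z [ 0.  0. -1.]
shift cm [ 3.17 -2.57  0.91]
```

```bash
python3 -m creep '[[0.35,-0.35,0.6,0,0,0,2.8],[0.35,-0.35,0,0,0,0,2.8],[0.35,-0.35,0,0,0,0,2.8],[0.35,-0.35,0,0,0,0,2.8],[0.35,-0.35,0,0,0,0,2.8],[0.35,-0.35,0,0,0,0,2.8],[0.35,-0.35,0,0,0,0,2.8],[0,0,0,0,0,0,2.8]]' && python3 go.py 20 -20 168
```

```text
t: 8.75
position: [630.2, 95.0, 168.5]
orientation: [0.558, -3.091, 0.0]
force: [-0.1, 1.7, 0.1]
grip_width: 0.321
finger_force: 0.8
t 8.75 tcp in tower [ 20.88 -14.17 168.46] force tower [-0.75  1.5   0.14] open 27.928741640354172
tool x . want 0.9999969128976691 yaw err deg 0.1412100195072012 z [-0. -0. -1.]
shift cm [ 0.47 -0.35  0.05]
```

```bash
python3 -m creep '[[0.2,-0.2,0,0,0,0,2.8],[0.2,-0.2,0,0,0,0,2.8],[0,0,0,0,0,0,2.8]]' && python3 go.py 20 -20 168
python3 - <<'E'
from go import *
p=cam("scene")
cv2.imwrite("pics/d4.png",cv2.resize(p["color"][180:300,230:370],None,fx=4,fy=4)[:,:,::-1])
for y in(-28,-33,-37): print(y,(proj(p,C+RZ@np.array([0,y,55+(140**2-y*y)**.5]))-[230,180])*4)
E
```

```text
t: 9.05
position: [627.9, 90.5, 168.4]
orientation: [0.559, -3.091, 0.0]
force: [1.8, 1.2, -1.4]
grip_width: 0.319
finger_force: 1.0
t 9.05 tcp in tower [ 20.7  -19.21 168.38] force tower [ 1.2   1.82 -1.42] open 27.722641501234175
tool x . want 0.9999984698793393 yaw err deg 0.09869991045216663 z [-0. -0. -1.]
shift cm [ 0.11 -0.01  0.04]
-28 [297.85 121.79]
-33 [308.42 123.52]
-37 [316.86 125.17]
```

View pics/d4.png

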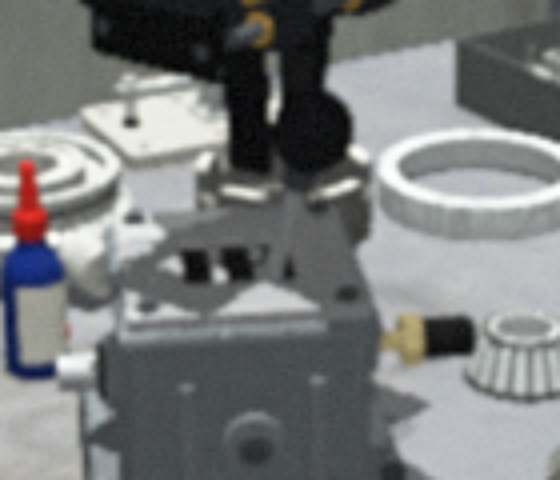

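The knob's centre is at about (314,124) in this crop, which means y is about -36 mm: the right-hand plane, still in neutral. Now I push toward -x, still holding it over.

```bash
python3 -m creep '[[0.3,0.1,0,0,0,0,2.8],[0.3,0.3,0,0,0,0,2.8],[0.3,0.3,0,0,0,0,2.8],[0.3,0.3,0,0,0,0,2.8],[0.3,0.3,0,0,0,0,2.8]]' && python3 go.py -27 -20 168
```

```text
t: 9.6
position: [609.0, 97.9, 168.8]
orientation: [0.559, -3.091, -0.0]
force: [2.6, 1.4, -0.4]
grip_width: 0.317
finger_force: 1.9
t 9.6 tcp in tower [  0.41 -20.21 168.77] force tower [ 1.82  2.32 -0.35] open 27.553115130578124
tool x . want 0.9999990207296483 yaw err deg 0.08013635830329022 z [-0.  0. -1.]
shift cm [1.93 1.95 0.08]
```

```bash
python3 -m creep '[[0.3,0.3,0,0,0,0,2.8],[0.3,0.3,0,0,0,0,2.8],[0.3,0.3,0,0,0,0,2.8]]' && python3 go.py -27 -20 168
```

```text
t: 9.9
position: [596.6, 103.9, 168.0]
orientation: [0.56, -3.089, -0.002]
force: [1.6, 3.1, -2.9]
grip_width: 0.321
finger_force: 1.4
t 9.9 tcp in tower [-13.41 -19.89 167.96] force tower [ 0.2   3.48 -2.89] open 27.94153930940834
tool x . want 0.999998260872515 yaw err deg 0.039955803875911695 z [-0.  0. -1.]
shift cm [ 0.97  0.95 -0.  ]
```

```bash
python3 -m creep '[[0.3,0.3,0,0,0,0,2.8],[0.3,0.3,0,0,0,0,2.8],[0.15,0.15,0,0,0,0,2.8],[0,0,0,0,0,0,2.8]]' && python3 go.py -27 -20 168;  python3 - <<'E'
from go import *
p=cam("scene")
cv2.imwrite("pics/d5.png",cv2.resize(p["color"][180:300,230:370],None,fx=4,fy=4)[:,:,::-1])
for a in(-.2,-.26,-.32): print(a,(proj(p,C+RZ@np.array([140*np.sin(a),-140*np.sin(.27)*np.cos(a),55+140*np.cos(.27)*np.cos(a)]))-[230,180])*4)
E
```

```text
t: 10.3
position: [588.1, 107.7, 168.7]
orientation: [-0.56, 3.091, 0.001]
force: [1.3, 2.8, -1.8]
grip_width: 0.323
finger_force: 1.5
t 10.3 tcp in tower [-22.65 -20.   168.72] force tower [ 0.05  3.13 -1.82] open 28.09525854896886
tool x . want 0.9999992608799952 yaw err deg 0.06588307897905576 z [ 0.  0. -1.]
shift cm [0.31 0.31 0.07]
-0.2 [323.69 152.2 ]
-0.26 [324.91 162.5 ]
-0.32 [325.82 173.81]
```

View pics/d5.png

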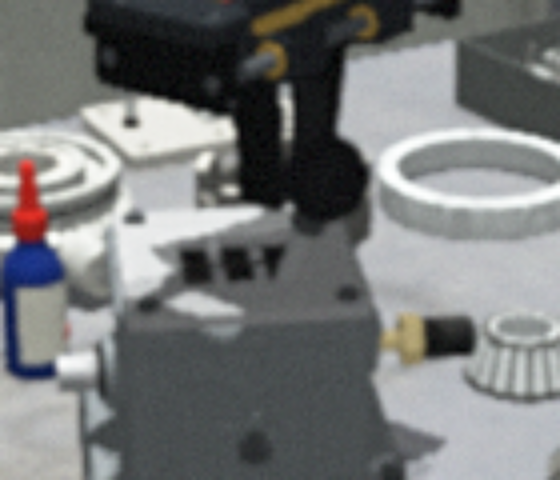

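The knob's centre is at about (328,177) in the crop, against a predicted (326,174) when fully home, so the lever has snapped home. One more gentle nudge checks it, then I back off and rise.

```bash
python3 -m creep '[[0.2,0.2,0,0,0,0,2.8],[0.2,0.2,0,0,0,0,2.8],[0,0,0,0,0,0,2.8]]' && python3 go.py 36 0 168
```

```text
t: 10.65
position: [585.7, 108.6, 169.1]
orientation: [-0.557, 3.086, -0.003]
force: [8.0, 2.3, -4.1]
grip_width: 0.323
finger_force: 4.6
t 10.65 tcp in tower [-25.18 -20.14 169.14] force tower [ 6.31  5.38 -4.08] open 28.103476045004637
tool x . want 0.9999817564479462 yaw err deg 0.12782290480126376 z [ 0.01 -0.   -1.  ]
shift cm [-5.76 -2.89  0.16]
```

That is the end stop. Now I back off diagonally and rise.

```bash
python3 -m creep '[[-0.4,0,0,0,0,0,2.8],[-0.8,0,0,0,0,0,2.8],[-1.5,0,0,0,0,0,2.8],[0,0,-3,0,0,0,2.8],[0,0,-4,0,0,0,2.8],[-3,0,-3,0,0,0,2.8],[-4,0,0,0,0,0,2.8],[-3,0,0,0,0,0,2.8],[0,0,0,0,0,0,2.8],[0,0,0,0,0,0,2.8]]';  python3 - <<'E'
from go import *
p=cam("scene")
cv2.imwrite("pics/d6.png",cv2.resize(p["color"][180:330,210:370],None,fx=4,fy=4)[:,:,::-1])
k=arm.search_frame("knob",p);print(k)
for a in(-.26,-.32): print(a,proj(p,C+RZ@np.array([140*np.sin(a),-140*np.sin(.27)*np.cos(a),55+140*np.cos(.27)*np.cos(a)])))
E
```

```text
t: 11.65
position: [701.8, 153.8, 267.1]
orientation: [0.558, -3.088, 0.002]
force: [1.1, 0.1, 0.5]
grip_width: 0.322
finger_force: 0.0
[{'pixel': [311.5, 224.9], 'p': 0.62}]
-0.26 [311.23 220.63]
-0.32 [311.46 223.45]
```

View pics/d6.png

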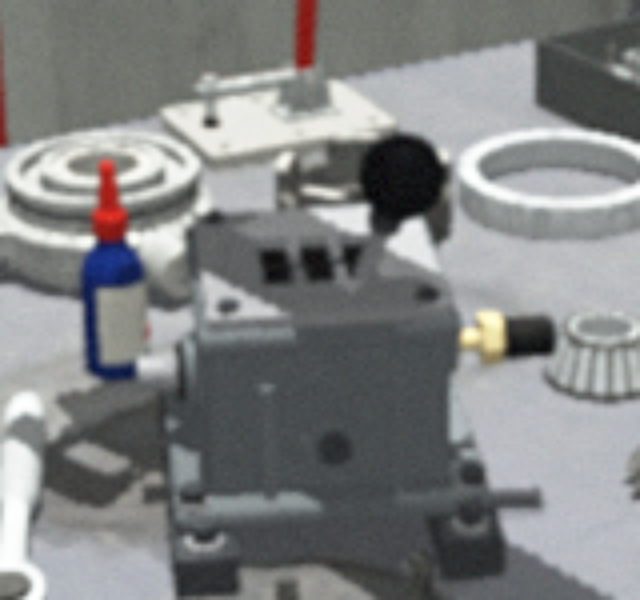

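The knob stands free at about (403,178) in the crop. The network puts it at (311.5,225) against a predicted (311.5,223.5) for fully home, so it is home in reverse and the parts are undisturbed.

```bash
python3 -c "
from bench import arm
print(arm.sign_off())"
```

```text
the job is handed in; nothing more can be done
None
```

The lever was pushed out of the near middle slot, across through neutral and fully home into reverse; it stands there by itself with the robot clear, and the job is handed in (the sign-off returned no verdict).

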